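# Reload the thread stand in the leather workshop

### The job

Change over the thread stand: first press down and turn the selector on the feed drive from green (run) to red (stop) and let it spring back up, and leave it at stop while you work. Then take every empty cardboard core off the spindles and put it in the white tray, and put every full thread spool fully home on a spindle of its own. Only when that is done, press and turn the selector back to green and let it spring up; leave the mallet, jar and plastic case where they are.

Things in the scene. Friction and masses are not known exactly. Their poses are not given: they have to be found in the camera images.
- stand: the thread stand, fixed: wooden board 90 x 340 x 22 mm with four upright steel spindles in a row along its y, at y = -127.5, -42.5, 42.5, 127.5 mm. Origin: centre of its underside. Each spindle is 13 mm thick, rises 64 mm above its seat (tip 90 mm above the table) and tapers to 6 mm over the last 12 mm; the seat is a dark disc 44 mm across, its top 26 mm above the table
- seat0 (a point): centre of the seat of spindle 0 (on the spindle's axis, at the top of the seat disc, 26 mm above the table); z up, y along the row
- seat1 (a point): centre of the seat of spindle 1 (on the spindle's axis, at the top of the seat disc, 26 mm above the table); z up, y along the row
- seat2 (a point): centre of the seat of spindle 2 (on the spindle's axis, at the top of the seat disc, 26 mm above the table); z up, y along the row
- seat3 (a point): centre of the seat of spindle 3 (on the spindle's axis, at the top of the seat disc, 26 mm above the table); z up, y along the row
- spool0: a full spool of tan thread, perhaps absent: a rigid cylinder 56 mm across and 50 mm high with a brown cardboard core and an 18 mm bore right through, 0.08 to 0.17 kg, standing upright on the table. Origin: its centre (25 mm above what it stands on); z along its axis; either end may be up. Pick it by its outside. A home spool's centre is 25 mm above the seat
- spool1: a full spool of dark red thread, perhaps absent: a rigid cylinder 56 mm across and 50 mm high with a brown cardboard core and an 18 mm bore right through, 0.08 to 0.17 kg, standing upright on the table. Origin: its centre (25 mm above what it stands on); z along its axis; either end may be up. Pick it by its outside. A home spool's centre is 25 mm above the seat
- spool2: a full spool of cream thread, perhaps absent: a rigid cylinder 56 mm across and 50 mm high with a brown cardboard core and an 18 mm bore right through, 0.08 to 0.17 kg, standing upright on the table. Origin: its centre (25 mm above what it stands on); z along its axis; either end may be up. Pick it by its outside. A home spool's centre is 25 mm above the seat
- spool3: a full spool of dark blue thread, perhaps absent: a rigid cylinder 56 mm across and 50 mm high with a brown cardboard core and an 18 mm bore right through, 0.08 to 0.17 kg, standing upright on the table. Origin: its centre (25 mm above what it stands on); z along its axis; either end may be up. Pick it by its outside. A home spool's centre is 25 mm above the seat
- core0: an empty brown cardboard core on spindle 0 at the start, perhaps absent: a tube 36 mm across and 50 mm high, bore 18 mm, 0.03 kg. Origin: its centre; z along its axis. Seated, its centre is 25 mm above the seat; lift its lower end clear of the 64 mm spindle
- core1: an empty brown cardboard core on spindle 1 at the start, perhaps absent: a tube 36 mm across and 50 mm high, bore 18 mm, 0.03 kg. Origin: its centre; z along its axis. Seated, its centre is 25 mm above the seat; lift its lower end clear of the 64 mm spindle
- core2: an empty brown cardboard core on spindle 2 at the start, perhaps absent: a tube 36 mm across and 50 mm high, bore 18 mm, 0.03 kg. Origin: its centre; z along its axis. Seated, its centre is 25 mm above the seat; lift its lower end clear of the 64 mm spindle
- core3: an empty brown cardboard core on spindle 3 at the start, perhaps absent: a tube 36 mm across and 50 mm high, bore 18 mm, 0.03 kg. Origin: its centre; z along its axis. Seated, its centre is 25 mm above the seat; lift its lower end clear of the 64 mm spindle
- tray: the white tray for empty cores, fixed: open box 200 (x) x 150 (y) x 35 mm high, walls and floor 5 mm. Origin: centre of its underside, on the table. A core may lie or stand in it
- drive: the feed drive's box, fixed: grey, 130 x 130 x 40 mm, the press-and-turn selector at the centre of its top. Origin: centre of its underside. Seen from above, the green dot (run) lies towards its +x, the red dot (stop) 1.2 rad clockwise of it; between them a dark gate, 13 mm high, 33 to 48 mm from the axis, stops the white pointer unless the selector is pressed
- selector_grip (a point): point on the selector's axis, 4 mm below the top of its grip bar, 84 mm above the table when up. The bar is 56 mm long (along this point's x, which points along the white pointer), 14 mm thick, 27 mm high, and stands on a black disc 60 mm across whose top is 22 mm below this point. It turns and sinks with the selector
- selector_dial (a joint): angle of the selector, rad, growing clockwise seen from above: 0 is run (pointer at green), 1.2 is stop (pointer at red), with end stops just beyond. While up, it has about 0.1 rad of play in either notch; let go in between, it stays down under the gate
- selector_press (a joint): how far the selector is pressed down, m: 0 is up, 0.008 fully down. A spring needs 2.5 N to start and 6.5 N fully down; it must be pressed more than 6 mm to turn, and springs up by itself only in either notch
- mallet: bystander: hammer-shaped mallet, 240 mm long with wooden handle, lying beyond the stand; not to be moved
- jar: bystander: amber jar with black cap, 64 mm across, 85 mm high; not to be moved. Origin: centre of its underside
- case: bystander: pale plastic case 70 x 140 x 30 mm; not to be moved. Origin: centre of its underside
Mind the look-alikes: they are no part of the job. Several things look just like the spool3: the one meant starts farthest to the robot's left. Of the things that look like the spool0, take the one that is farthest from the robot's base at the start.

How it is judged:
On the way, in this order (a step that is already met when the one before it is completed fails the run):
1. the selector is at stop (red) and has sprung up, with the empty cores still on their spindles and the full spools still off it (value of joint selector_dial above 1.05 rad and value of joint selector_press below 0.002 m and distance of each of core0, core1, core2, core3 from where it was at the start of the episode below 0.012 m and height (world z) of each of spool0, spool1, spool2, spool3 below 0.04 m), for 0.2 s.
2. with the selector still at stop, every empty core lies in the tray and every full spool sits fully home on a spindle (value of joint selector_dial above 1.05 rad and value of joint selector_press below 0.002 m and (horizontal distance between spool0 and seat0 below 0.006 m or horizontal distance between spool0 and seat1 below 0.006 m or horizontal distance between spool0 and seat2 below 0.006 m or horizontal distance between spool0 and seat3 below 0.006 m) and height (world z) of spool0 between 0.046 and 0.055 m and angle between the z axis of each of spool0, spool1, spool2, spool3 and the z axis of stand, either way round below 0.12 rad and (horizontal distance between spool1 and seat0 below 0.006 m or horizontal distance between spool1 and seat1 below 0.006 m or horizontal distance between spool1 and seat2 below 0.006 m or horizontal distance between spool1 and seat3 below 0.006 m) and height (world z) of spool1 between 0.046 and 0.055 m and (horizontal distance between spool2 and seat0 below 0.006 m or horizontal distance between spool2 and seat1 below 0.006 m or horizontal distance between spool2 and seat2 below 0.006 m or horizontal distance between spool2 and seat3 below 0.006 m) and height (world z) of spool2 between 0.046 and 0.055 m and (horizontal distance between spool3 and seat0 below 0.006 m or horizontal distance between spool3 and seat1 below 0.006 m or horizontal distance between spool3 and seat2 below 0.006 m or horizontal distance between spool3 and seat3 below 0.006 m) and height (world z) of spool3 between 0.046 and 0.055 m and x of core0 in the frame of tray between -0.095 and 0.095 m and y of core0 in the frame of tray between -0.07 and 0.07 m and height (world z) of each of core0, core1, core2, core3 below 0.045 m and x of core1 in the frame of tray between -0.095 and 0.095 m and y of core1 in the frame of tray between -0.07 and 0.07 m and x of core2 in the frame of tray between -0.095 and 0.095 m and y of core2 in the frame of tray between -0.07 and 0.07 m and x of core3 in the frame of tray between -0.095 and 0.095 m and y of core3 in the frame of tray between -0.07 and 0.07 m), for 0.3 s.
3. the selector is back at run (green) and has sprung up (value of joint selector_dial below 0.15 rad and value of joint selector_press below 0.002 m), for 0.2 s.
At the end, for the whole second after the job is handed in: Selector at run (below 0.15 rad) and up (under 2 mm pressed); each full spool present home on a spindle (axis within 6 mm, centre 46 to 55 mm above the table, tilt under 0.12 rad); each core present in the tray (centre inside the walls, under 45 mm high); all at rest (all of step 3 and (horizontal distance between spool0 and seat0 below 0.006 m or horizontal distance between spool0 and seat1 below 0.006 m or horizontal distance between spool0 and seat2 below 0.006 m or horizontal distance between spool0 and seat3 below 0.006 m) and height (world z) of spool0 between 0.046 and 0.055 m and angle between the z axis of each of spool0, spool1, spool2, spool3 and the z axis of stand, either way round below 0.12 rad and (horizontal distance between spool1 and seat0 below 0.006 m or horizontal distance between spool1 and seat1 below 0.006 m or horizontal distance between spool1 and seat2 below 0.006 m or horizontal distance between spool1 and seat3 below 0.006 m) and height (world z) of spool1 between 0.046 and 0.055 m and (horizontal distance between spool2 and seat0 below 0.006 m or horizontal distance between spool2 and seat1 below 0.006 m or horizontal distance between spool2 and seat2 below 0.006 m or horizontal distance between spool2 and seat3 below 0.006 m) and height (world z) of spool2 between 0.046 and 0.055 m and (horizontal distance between spool3 and seat0 below 0.006 m or horizontal distance between spool3 and seat1 below 0.006 m or horizontal distance between spool3 and seat2 below 0.006 m or horizontal distance between spool3 and seat3 below 0.006 m) and height (world z) of spool3 between 0.046 and 0.055 m and x of core0 in the frame of tray between -0.095 and 0.095 m and y of core0 in the frame of tray between -0.07 and 0.07 m and height (world z) of each of core0, core1, core2, core3 below 0.045 m and x of core1 in the frame of tray between -0.095 and 0.095 m and y of core1 in the frame of tray between -0.07 and 0.07 m and x of core2 in the frame of tray between -0.095 and 0.095 m and y of core2 in the frame of tray between -0.07 and 0.07 m and x of core3 in the frame of tray between -0.095 and 0.095 m and y of core3 in the frame of tray between -0.07 and 0.07 m and linear speed of each of spool0, spool1, spool2, spool3, core0, core1, core2, core3 below 0.03 m/s); the robot touches nothing.
It fails at once if the mallet, jar or case is pushed more than 30 mm (distance of any of mallet, jar, case from where it was at the start of the episode above 0.03 m).
Of spool0, spool1, spool2, spool3 only 3 to 4 are there at a start; the rules pass over those that are not, and their reading is None.
Of core0, core1, core2, core3 only 2 to 3 are there at a start; the rules pass over those that are not, and their reading is None.
At some moment in a run one of spool0, spool1, spool2, spool3 may be knocked a few centimetres aside while the robot is not near it.
Once in a run the grip may slacken for a moment while it holds something.
It also fails if it takes over 210 s, if anything falls off the work surface, if the arm or the gripper's body presses on something with over 40 N, if the wrist force passes 120 N, or if a joint passes its speed limit or range.

### The arm

A 6-joint arm with a two-finger parallel gripper is mounted at the origin on the work surface. World frame = base frame: x ahead of the robot, y to its left, z up, the work surface at z = 0. Lengths are in m, angles in rad, forces in N, time in s.
With the tool pointing down it reaches from about 0.425 to 0.95 m from the base axis. Payload 3.5 kg.
Tool frame: the origin (TCP) lies on the centre line of the jaws, within the pads' length; the fingertips stand 19 mm ahead of it and the grasp point (between the pads) is the TCP; z points along the fingers, y is the line along which they close (so a half turn about z gives the same grasp; the last joint's range is limited). The gripper opens to 85 mm and grips with 20 to 120 N. Pads are 22 mm wide; open, the fingers measure 114 mm over their backs; the gripper's body (76 mm by 85 mm) begins 54 mm behind the grasp point. The pads swing forward as they close: fully open they stand 13 mm farther back than shut.
Start: joints at [0.967, 0.286, 1.577, -0, 1.279, -0.15], TCP at [0.296, 0.607, 0.25] pointing down, gripper open.
Joint ranges: [-2.77, 2.77], [-0.9, 2.22], [0.21, 2.48], [-1.53, 4.67], [0.24, 2.81], [-2.84, 2.84]. Speed limits (rad/s): [2.79, 2.79, 3.14, 3.14, 3.14, 3.14].

### API

Orientations are given as a unit quaternion [x, y, z, w].
In Python, from plant import ctrl, imaging gives the robot as it stands. The module is installed in compiled form; this text tells all that it offers.
- The arm moves only by the shell command python3 -m handwheel 'ROWS' [OPENING] [FORCE]. ROWS is JSON, one flat list of numbers, 6 for each row, row after row: the shift along the world's x, y, z in units of 150 mm (1.0 is 150 mm), then the turn, a rotation vector about the world's x, y, z in units of 90 degrees (1.0 is 90 degrees). In form: [tx, ty, tz, rx, ry, rz, tx, ty, tz, rx, ry, rz, ...]. A call has 1 to 5 rows; each row shifts and turns the commanded pose from where the row before left it; what a row does not reach is not made up. A row lasts 1/12 s, in which the tool goes at most 41.7 mm and 7.16 degrees, less where a joint would pass 70% of its speed; a pose out of reach is approached as far as the arm can. A call with a number of a shift or a turn outside -1 to 1 is refused whole. A call with a gripper value outside its range is refused whole. OPENING is the opening, from 0 (shut) to 1 (fully open), set as the call begins (- or left out, the last holds). The fingers move at their own pace and stop on an object; FORCE is the grip in N (left out, the last holds). Time passes only in rows, so rows that do not move let the fingers close. It gives the time, the measured TCP pose, the force, the opening and the grip force at its end, in the units of the state.
- ctrl.get_state(): the state, without advancing time (a new reading comes with each control period).
- imaging.read_camera(name): name is "side" or "top"; returns (picture, depth): 400x640x3 uint8, blue, green, red; 400x640 float32, m along the optical axis (not along the pixel's ray), 0 where there is no reading.
- imaging.get_calibration(name): a dict with "fovy" (degrees; the focal length in pixels is half the picture's height over the tangent of half this angle, whatever the lens; pixels are square), "cx", "cy" (the principal point, pixels), "R" (3x3) and "t" (3): a world point X has camera coordinates R X + t. Camera axes: x right, y down, z forward; pixel columns grow to the right and rows downward; lengths in m; the calibration is good to about 2 mm. A picture is of the moment at which its call begins. get_calibration takes no time and is no camera call.
- ctrl.sign_off(): hands the job in; it is judged then, once.
The state is a dict: "time": time; "qpos": joint angles; "dq": joint speeds; "joint_efforts": joint torques, N m; "eef_pos": TCP position; "tcp_rot": TCP orientation; "contact_force": force on the tool from outside, world axes, zero at the start; "wrist_torque": the same for the moment, N m; "opening": opening from 0.0 (shut) to 1.0 (fully open); "finger_force": force on a finger pad.
Only numpy, scipy, OpenCV 4.12 (cv2) and the standard library are available. Lean on these libraries where they do the work, as an engineer would, in place of code of your own. Each camera call takes 0.05 s, during which the arm holds its last target. There are 200 camera calls.

## Working session

There is one attempt and no reset: what is moved stays moved. The work goes in short steps, Python scripts to look and compute and a shell command to move; the robot and the scene stay as the last step left them, time stands still between calls to the robot, and variables do not carry over. Pictures are saved under pics/ and viewed, at most 14 in all, crops included, and the job is handed in when it is done.

```bash
mkdir -p pics
cat > h.py <<'E'
import numpy as np, cv2
from plant import ctrl, imaging
def cal(n):
    c=imaging.get_calibration(n); f=200/np.tan(np.radians(c['fovy'])/2)
    return f,c['cx'],c['cy'],np.array(c['R']),np.array(c['t'])
def shot(n): return imaging.read_camera(n)
def cloud(n,d):
    f,cx,cy,R,t=cal(n); v,u=np.mgrid[:400,:640]
    P=np.stack([(u-cx)/f*d,(v-cy)/f*d,d],-1)
    W=(P-t)@R; W[d==0]=np.nan
    return W
def proj(n,X):
    f,cx,cy,R,t=cal(n); c=R@np.array(X)+t
    return f*c[0]/c[2]+cx, f*c[1]/c[2]+cy
E
python3 - <<'E'
from h import *
print(ctrl.get_state())
for n in('top','side'):
    b,d=shot(n); cv2.imwrite(f'pics/{n}0.png',b); np.save(n+'0.npy',d); np.save(n+'0b.npy',b); print(n,cal(n),(d>0).mean(),d.min(),d.max())
E
```

```text
{'time': 0.0, 'qpos': array([ 9.66997171e-01,  2.87155129e-01,  1.57815751e+00,  1.42802492e-05,
        1.27858012e+00, -1.50002787e-01]), 'dq': array([0.00041855, 0.00017179, 0.00030835, 0.00140041, 0.00129493,
       0.00232414]), 'joint_efforts': array([-1.79513136e-04, -4.05970967e+01, -2.92632186e+01, -1.29685068e-04,
        5.83795234e-03, -1.54205941e-05]), 'eef_pos': array([0.29553484, 0.60619695, 0.24896469]), 'tcp_rot': array([ 2.24958161e-01,  9.74367745e-01, -1.06681519e-03, -4.29621813e-04]), 'contact_force': array([ 0.32387651,  0.54017905, -0.35607386]), 'wrist_torque': array([-0.02482066, -0.05604896, -0.02841736]), 'finger_force': 0.0, 'opening': 1.000485415075026}
top (np.float64(464.35892117761716), 312.5259158423268, 194.79594040598144, array([[-0.00595098, -0.99989127, -0.01349233],
       [-0.98688524,  0.00804908, -0.1612226 ],
       [ 0.16131367,  0.01235595, -0.98682584]]), array([0.021479  , 0.55699695, 1.22062277])) 0.99578515625 0.0 2.2635329
side (np.float64(516.544371324847), 316.8812056958851, 211.7182055280155, array([[ 0.97008776, -0.24220171,  0.01637253],
       [-0.16364523, -0.7022812 , -0.69283573],
       [ 0.17930412,  0.66943218, -0.72090956]]), array([-0.50758167,  0.14871798,  1.2182164 ])) 0.9957421875 0.0 3.7821999
```

View pics/top0.png

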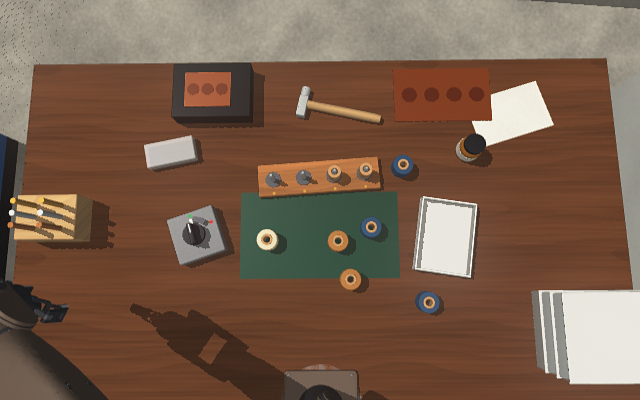

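View pics/side0.png

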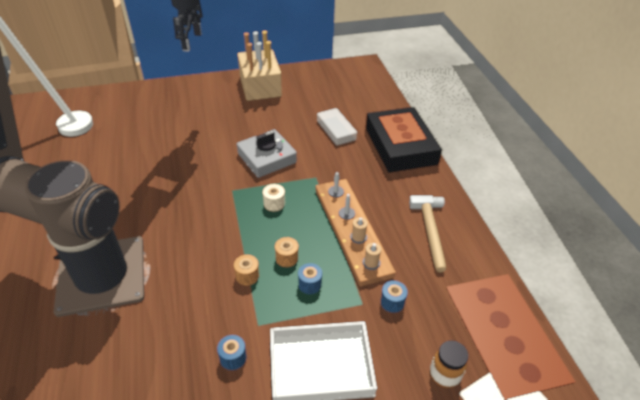

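Top view: spindles at (274,178), (304,176), (335,172), (366,170), with cores on the last two. The cream spool is at (267,239). Tan candidates are (338,241) and (350,279). Blue candidates are (371,227), (403,165) and (428,302). No red spool is visible. Next I measure them all in both views.

```bash
cat >> h.py <<'E'
from scipy.optimize import least_squares
def circ(p):
    c0=np.r_[np.median(p,0)]
    r=least_squares(lambda q:np.hypot(*(p-q[:2]).T)-q[2],np.r_[c0,.02],loss='soft_l1',f_scale=.002)
    return r.x
def disc(W,c,rad,zlo,zhi):
    "centre (bounding mid + minEnclosing), z of points in a height band near c"
    m=(np.hypot(W[...,0]-c[0],W[...,1]-c[1])<rad)&(W[...,2]>zlo)&(W[...,2]<zhi)
    p=W[m]
    if len(p)<8: return None
    (x,y),r=cv2.minEnclosingCircle(p[:,:2].astype(np.float32))
    return np.round([x,y,r,np.median(p[:,2]),len(p)],4),p
E
python3 - <<'E'
from h import *
W={n:cloud(n,np.load(n+'0.npy')) for n in('top','side')}
pts=dict(cream=(267,239),tanA=(338,241),tanB=(350,279),blueA=(371,227),blueB=(403,165),blueC=(428,302),core2=(335,172),core3=(366,170),sp0=(272,180),sp1=(303,178),sel=(193,232),case=(172,153),jar=(472,147))
for k,(u,v) in pts.items():
    w=np.nanmedian(W['top'][v-3:v+4,u-3:u+4].reshape(-1,3),0)
    hi=.065 if k[:2] in('cr','ta','bl') else .12
    lo=.042 if hi<.1 else .066
    out=[]
    c=w[:2]
    for n in W:
        r=disc(W[n],c,.045,lo,hi)
        out.append(None if r is None else r[0])
    print(k,np.round(w,3),*out)
T=W['top'];print('table z',np.nanmedian(T[330:350,150:250,2]),np.nanmedian(W['side'][180:250,150:220,2]))
print('tray',T[235,445])
E
```

```text
cream [0.44  0.145 0.022] [4.385e-01 1.421e-01 2.780e-02 4.890e-02 3.050e+02] [4.383e-01 1.404e-01 3.030e-02 4.680e-02 2.420e+02]
tanA [ 0.434 -0.052  0.005] [ 4.338e-01 -4.890e-02  2.760e-02  4.890e-02  3.040e+02] [ 4.328e-01 -5.060e-02  2.930e-02  4.710e-02  3.190e+02]
tanB [ 0.33  -0.083  0.004] [ 3.32e-01 -8.05e-02  2.77e-02  4.91e-02  3.18e+02] [ 3.30e-01 -8.22e-02  2.98e-02  4.73e-02  3.48e+02]
blueA [ 0.472 -0.143  0.022] [ 4.696e-01 -1.391e-01  2.800e-02  4.870e-02  3.030e+02] [ 4.715e-01 -1.417e-01  3.000e-02  4.690e-02  3.680e+02]
blueB [ 0.644 -0.235  0.036] [ 6.405e-01 -2.303e-01  2.830e-02  4.890e-02  2.860e+02] [ 6.402e-01 -2.322e-01  2.850e-02  4.710e-02  3.860e+02]
blueC [ 0.268 -0.29   0.029] [ 2.704e-01 -2.839e-01  2.840e-02  4.880e-02  3.360e+02] [ 2.713e-01 -2.857e-01  2.830e-02  4.740e-02  5.140e+02]
core2 [ 0.614 -0.043  0.078] [ 6.169e-01 -4.110e-02  1.810e-02  7.710e-02  1.340e+02] [ 6.163e-01 -4.260e-02  1.950e-02  7.440e-02  1.570e+02]
core3 [ 0.618 -0.126  0.077] [ 6.227e-01 -1.255e-01  1.780e-02  7.680e-02  1.380e+02] [ 6.226e-01 -1.277e-01  1.910e-02  7.440e-02  1.740e+02]
sp0 [0.6   0.128 0.029] [6.043e-01 1.276e-01 5.500e-03 8.400e-02 2.200e+01] [6.034e-01 1.235e-01 6.400e-03 7.720e-02 3.700e+01]
sp1 [0.606 0.044 0.029] [6.097e-01 4.360e-02 5.200e-03 8.390e-02 1.800e+01] [6.112e-01 4.090e-02 6.900e-03 7.920e-02 3.800e+01]
sel [0.455 0.331 0.084] [4.517e-01 3.361e-01 2.820e-02 8.660e-02 1.750e+02] [4.520e-01 3.387e-01 3.180e-02 8.000e-02 1.630e+02]
case [0.682 0.412 0.031] None None
jar [ 0.676 -0.409  0.086] [ 6.878e-01 -4.174e-01  2.940e-02  8.550e-02  3.800e+02] [ 6.880e-01 -4.193e-01  3.020e-02  8.380e-02  7.020e+02]
table z 0.0010275979373118365 -0.0008804275215288027
tray [ 0.44803648 -0.34716487  0.00626427]
```

Run:
```python
from h import *
b=np.load('top0b.npy'); a=cv2.resize(b[130:320,230:450],None,fx=3.6,fy=3.0,interpolation=cv2.INTER_CUBIC)[:570]
s=cv2.resize(b[190:280,150:240],(570,570),interpolation=cv2.INTER_CUBIC)
o=np.hstack([cv2.resize(a,(480,415)),cv2.resize(s,(315,415))]); cv2.imwrite('pics/c1.png',o)
```

```text
(no output)
```

View pics/c1.png

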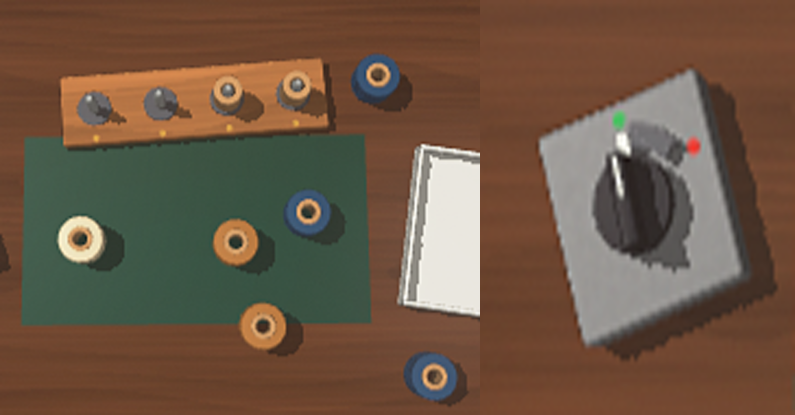

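Choices: the tan spool is the one at (338,241), 0.437 m from the base against 0.34 for the other. The blue one is at (371,227), y = -0.14 and the leftmost. The cream one is at (267,239). The crop confirms all three, and shows cores on the right two spindles. The selector pointer is at green, with red clockwise of it. Next: the bar and stand angles.

```bash
cat >> h.py <<'E'
def sel():
    for n in('top','side'):
        b,d=shot(n);W=cloud(n,d)
        r=disc(W,(.452,.337),.04,.078 if n=='top' else .074,.1)
        p=r[1][:,:2].astype(np.float32); (c,s,a)=cv2.minAreaRect(p)
        e=np.linalg.svd(p-p.mean(0),full_matrices=False)[2][0]; e=e*np.sign(e[0])
        print(n,r[0],'rect',np.round(c,4),np.round(s,4),'ang',round(float(np.arctan2(e[1],e[0])),3))
E
python3 - <<'E'
from h import *
sel()
W=cloud('top',np.load('top0.npy'))
# drive box top and tray rim / stand board yaw
for nm,c,rad,lo,hi in(('drive',(.45,.337),.12,.034,.046),('stand',(.613,0),.22,.016,.03),('tray',(.45,-.345),.15,.03,.042),('floor',(.45,-.345),.09,.0,.012)):
    m=(np.hypot(W[...,0]-c[0],W[...,1]-c[1])<rad)&(W[...,2]>lo)&(W[...,2]<hi)
    m=cv2.morphologyEx(m.astype(np.uint8),cv2.MORPH_OPEN,np.ones((2,2))).astype(bool)
    print(nm,m.sum(),np.nanmedian(W[m][:,2]),cv2.minAreaRect(W[m][:,:2].astype(np.float32)))
for n in('top','side'):
    B=np.load(n+'0b.npy').astype(int);W=cloud(n,np.load(n+'0.npy'));near=np.hypot(W[...,0]-.45,W[...,1]-.337)<.09
    g=near&(B[...,1]-np.maximum(B[...,0],B[...,2])>50); r=near&(B[...,2]-np.maximum(B[...,0],B[...,1])>80)
    print(n,g.sum(),W[g].mean(0),r.sum(),W[r].mean(0))
E
```

```text
top [4.522e-01 3.358e-01 2.820e-02 8.800e-02 1.300e+02] rect [0.4523 0.3357] [0.0559 0.015 ] ang 0.3
side [4.533e-01 3.305e-01 2.830e-02 8.400e-02 1.170e+02] rect [0.452 0.335] [0.0564 0.0199] ang 0.236
drive 1711 0.04081942578445274 ((0.45134466886520386, 0.33482199907302856), (0.12685444951057434, 0.1302727609872818), 18.609233856201172)
stand 3863 0.02307193053097218 ((0.6227791905403137, 0.028538018465042114), (0.2976701259613037, 0.2884443998336792), 36.336360931396484)
tray 503 0.03153671907583682 ((0.44338956475257874, -0.3496583104133606), (0.16416200995445251, 0.20291481912136078), 81.56829833984375)
floor 2863 0.005948107427742089 ((0.4425290524959564, -0.3528209626674652), (0.16787496209144592, 0.12188440561294556), 37.99827194213867)
top 10 [0.50327006 0.35381706 0.04210667] 12 [0.48634529 0.29495305 0.04293845]
side 0 [nan nan nan] 2 [0.48868647 0.29262761 0.04013804]<stdin>:12: RuntimeWarning: Mean of empty slice.
  ret = um.true_divide(
```

```bash
python3 -m handwheel '[0.13,-0.226,-0.04,0,0,0.061,0.13,-0.226,-0.04,0,0,0.061,0.13,-0.226,-0.04,0,0,0.061,0.13,-0.226,-0.04,0,0,0.061]' 0.6 40; python3 -m handwheel '[0.13,-0.226,-0.04,0,0,0.061,0.13,-0.226,-0.04,0,0,0.061,0.13,-0.226,-0.04,0,0,0.061,0.13,-0.226,-0.04,0,0,0.061,0,0,0,0,0,0]'
```

```text
time: 0.53
eef_pos: [0.3741, 0.4697, 0.2258]
tcp_rot: [0.032, 0.999, -0.0, -0.0]
contact_force: [1.0, 1.0, 0.6]
opening: 0.604
finger_force: 0.0
time: 0.95
eef_pos: [0.4541, 0.3302, 0.2008]
tcp_rot: [-0.154, 0.988, -0.002, -0.001]
contact_force: [0.4, 0.5, -0.2]
opening: 0.598
finger_force: 0.0
```

```bash
python3 -m handwheel '[-0.007,0.016,-0.2,0,0,0,-0.007,0.016,-0.2,0,0,0,0,0,-0.2,0,0,0,0,0,-0.1,0,0,0,0,0,-0.07,0,0,0]'; python3 -m handwheel '[0,0,0,0,0,0,0,0,0,0,0,0]'; python3 -m handwheel '[0,0,0,0,0,0,0,0,0,0,0,0,0,0,0,0,0,0,0,0,0,0,0,0,0,0,0,0,0,0]' 0 50
```

```text
time: 1.37
eef_pos: [0.448, 0.3397, 0.0839]
tcp_rot: [-0.155, 0.988, -0.001, -0.002]
contact_force: [-0.0, -1.0, -0.2]
opening: 0.599
finger_force: 0.0
time: 1.53
eef_pos: [0.4498, 0.3406, 0.087]
tcp_rot: [-0.156, 0.988, 0.0, -0.0]
contact_force: [-0.4, -0.3, 0.7]
opening: 0.6
finger_force: 0.0
time: 1.95
eef_pos: [0.4525, 0.3366, 0.0884]
tcp_rot: [-0.157, 0.988, -0.005, 0.002]
contact_force: [4.2, -14.0, 1.5]
opening: 0.15
finger_force: 53.3
```

```bash
python3 -m handwheel '[0.017,-0.028,0,0,0,0,0,0,-0.03,0,0,0,0,0,-0.03,0,0,0,0,0,-0.03,0,0,0,0,0,0,0,0,0]'; python3 -m handwheel '[0,0,0,0,0,0,0,0,0,0,0,0]'
```

```text
time: 2.37
eef_pos: [0.4537, 0.3361, 0.0809]
tcp_rot: [-0.157, 0.988, -0.002, -0.001]
contact_force: [-13.5, -12.7, 38.7]
opening: 0.15
finger_force: 58.4
time: 2.53
eef_pos: [0.4537, 0.336, 0.081]
tcp_rot: [-0.157, 0.988, -0.002, -0.0]
contact_force: [-14.7, -12.6, 37.5]
opening: 0.15
finger_force: 58.3
```

```bash
python3 -m handwheel '[-0.02,-0.02,0.025,0,0,0,0,0,0,0,0,0]'; python3 -m handwheel '[0,0,0,0,0,-0.07,0,0,0,0,0,-0.07]'
```

```text
time: 2.7
eef_pos: [0.4527, 0.3352, 0.0815]
tcp_rot: [-0.156, 0.988, 0.002, 0.006]
contact_force: [3.2, 0.8, 6.0]
opening: 0.151
finger_force: 53.9
time: 2.87
eef_pos: [0.4528, 0.3354, 0.0814]
tcp_rot: [-0.044, 0.999, 0.002, 0.005]
contact_force: [-0.1, 0.1, 12.2]
opening: 0.148
finger_force: 54.7
```

```bash
python3 -m handwheel '[0,0,0,0,0,-0.07,0,0,0,0,0,-0.07,0,0,0,0,0,-0.07,0,0,0,0,0,-0.07,0,0,0,0,0,-0.07]'; python3 -m handwheel '[0,0,0,0,0,-0.07,0,0,0,0,0,-0.07,0,0,0,0,0,-0.07,0,0,0,0,0,-0.07,0,0,0,0,0,0]'
```

```text
time: 3.28
eef_pos: [0.453, 0.336, 0.0814]
tcp_rot: [0.229, 0.973, 0.004, 0.004]
contact_force: [0.1, 3.0, 10.1]
opening: 0.149
finger_force: 54.6
time: 3.7
eef_pos: [0.4533, 0.3363, 0.0814]
tcp_rot: [0.435, 0.901, 0.006, 0.004]
contact_force: [0.6, 2.9, 10.0]
opening: 0.147
finger_force: 54.5
```

Run:
```python
from plant import ctrl
s=ctrl.get_state();print(s['wrist_torque'],s['tcp_rot'],s['qpos'])
```

```text
[ 0.50747598 -0.1209953   0.05281689] [0.43470076 0.90055024 0.00558676 0.00364785] [ 4.58108323e-01  2.40800328e-01  1.97091906e+00  1.41976119e-03
  9.16576819e-01 -2.14111056e-01]
```

```bash
python3 -m handwheel '[0,0,0.03,0,0,0,0,0,0.03,0,0,0,0,0,0,0,0,0,0,0,0,0,0,0]'; python3 -m handwheel '[0,0,0,0,0,0,0,0,0,0,0,0,0,0,0,0,0,0]' 0.6; python3 -m handwheel '[0,0,0.2,0,0,0,0,0,0.2,0,0,0,0,0,0.26,0,0,0,0,0,0.26,0,0,0]'
python3 - <<'E'
from h import *
sel()
E
```

```text
time: 4.03
eef_pos: [0.4532, 0.3362, 0.0889]
tcp_rot: [0.433, 0.901, 0.006, 0.004]
contact_force: [4.2, 4.7, 2.3]
opening: 0.149
finger_force: 53.6
time: 4.28
eef_pos: [0.4488, 0.3331, 0.0856]
tcp_rot: [0.433, 0.901, -0.0, -0.0]
contact_force: [0.5, 0.6, -1.1]
opening: 0.571
finger_force: 0.0
time: 4.62
eef_pos: [0.4481, 0.3325, 0.2238]
tcp_rot: [0.433, 0.901, -0.002, -0.001]
contact_force: [0.4, -0.3, 0.0]
opening: 0.601
finger_force: 0.0
top [4.571e-01 3.322e-01 2.290e-02 8.840e-02 9.900e+01] rect [0.4562 0.3314] [0.0149 0.0445] ang -0.924
side [4.517e-01 3.319e-01 2.870e-02 8.410e-02 1.070e+02] rect [0.4539 0.3333] [0.0195 0.057 ] ang -0.89
```

Selector is at red and up: the bar turned 1.2 rad and its top is back at 88 mm. Next, core2.

```bash
python3 -m handwheel '[0.094,-0.208,0,0,0,-0.032,0.094,-0.208,0,0,0,-0.032,0.094,-0.208,0,0,0,-0.032,0.094,-0.208,0,0,0,-0.032,0.094,-0.208,0,0,0,-0.032]' 0.75 40; python3 -m handwheel '[0.094,-0.208,0,0,0,-0.032,0.094,-0.208,0,0,0,-0.032,0.094,-0.208,0,0,0,-0.032,0.094,-0.208,0,0,0,-0.032,0.094,-0.208,0,0,0,-0.032]';python3 -m handwheel '[0.094,-0.208,0,0,0,-0.032,0.094,-0.208,0,0,0,-0.032,0,0,0,0,0,0,0,0,0,0,0,0]'
```

```text
time: 5.13
eef_pos: [0.5196, 0.1756, 0.223]
tcp_rot: [0.544, 0.839, -0.001, -0.001]
contact_force: [0.5, 0.3, -0.2]
opening: 0.752
finger_force: 0.0
time: 5.55
eef_pos: [0.5902, 0.0195, 0.2228]
tcp_rot: [0.645, 0.764, -0.0, -0.001]
contact_force: [0.6, -0.3, 0.1]
opening: 0.746
finger_force: 0.0
time: 5.88
eef_pos: [0.6183, -0.0428, 0.2226]
tcp_rot: [0.683, 0.731, -0.0, -0.001]
contact_force: [0.3, -0.3, -0.2]
opening: 0.748
finger_force: 0.0
```

```bash
python3 -m handwheel '[-0.01,0.005,-0.25,0,0,0,0,0,-0.25,0,0,0,0,0,-0.25,0,0,0,0,0,-0.2,0,0,0,0,0,-0.12,0,0,0]'; python3 -m handwheel '[0,0,0,0,0,0,0,0,0,0,0,0]'; python3 -m handwheel '[0,0,0,0,0,0,0,0,0,0,0,0,0,0,0,0,0,0,0,0,0,0,0,0,0,0,0,0,0,0]' 0 40
```

```text
time: 6.3
eef_pos: [0.6133, -0.0381, 0.0584]
tcp_rot: [0.681, 0.732, -0.002, -0.004]
contact_force: [-0.6, 0.7, -0.3]
opening: 0.75
finger_force: 0.0
time: 6.47
eef_pos: [0.6155, -0.039, 0.0621]
tcp_rot: [0.681, 0.732, -0.001, -0.002]
contact_force: [0.3, 0.9, 0.4]
opening: 0.75
finger_force: 0.0
time: 6.88
eef_pos: [0.6188, -0.0407, 0.0663]
tcp_rot: [0.682, 0.732, 0.001, 0.002]
contact_force: [-0.3, 2.1, 6.9]
opening: 0.406
finger_force: 40.4
```

```bash
python3 -m handwheel '[0,0,0.15,0,0,0,0,0,0.25,0,0,0,0,0,0.25,0,0,0,0,0,0.2,0,0,0,0,0,0,0,0,0]';python3 -m handwheel '[-0.086,-0.21,0,0,0,-0.013,-0.086,-0.21,0,0,0,-0.013,-0.086,-0.21,0,0,0,-0.013,-0.086,-0.21,0,0,0,-0.013,-0.086,-0.21,0,0,0,-0.013]';python3 -m handwheel '[-0.086,-0.21,0,0,0,-0.013,-0.086,-0.21,0,0,0,-0.013,-0.086,-0.21,0,0,0,-0.013,-0.086,-0.21,0,0,0,-0.013,-0.086,-0.21,0,0,0,-0.013]';python3 -m handwheel '[0,0,0,0,0,0,0,0,0,0,0,0]'
```

```text
time: 7.3
eef_pos: [0.6212, -0.0415, 0.2005]
tcp_rot: [0.682, 0.732, 0.004, 0.007]
contact_force: [1.5, -0.1, 1.5]
opening: 0.409
finger_force: 42.4
time: 7.72
eef_pos: [0.5514, -0.1992, 0.1908]
tcp_rot: [0.718, 0.696, -0.0, -0.0]
contact_force: [-0.1, 0.3, -0.3]
opening: 0.406
finger_force: 42.4
time: 8.13
eef_pos: [0.4868, -0.3569, 0.1908]
tcp_rot: [0.753, 0.658, -0.0, -0.0]
contact_force: [0.5, 0.4, -0.3]
opening: 0.408
finger_force: 42.4
time: 8.3
eef_pos: [0.487, -0.3569, 0.1907]
tcp_rot: [0.754, 0.657, 0.0, -0.0]
contact_force: [0.3, 0.8, -0.8]
opening: 0.41
finger_force: 42.4
```

```bash
python3 -m handwheel '[0,0,-0.25,0,0,0,0,0,-0.25,0,0,0,0,0,-0.22,0,0,0,0,0,-0.15,0,0,0,0,0,-0.1,0,0,0]';python3 -m handwheel '[0,0,0,0,0,0,0,0,0,0,0,0]';python3 -m handwheel '[0,0,0,0,0,0,0,0,0,0,0,0,0,0,0,0,0,0]' 0.6;python3 -m handwheel '[0,0,0.15,0,0,0,0,0,0.25,0,0,0,0,0,0.25,0,0,0,0,0,0.25,0,0,0,0,0,0.1,0,0,0]';python3 - <<'E'
from h import *
b,d=shot('side');cv2.imwrite('pics/s2.png',b);W=cloud('side',d)
print(disc(W,(.487,-.357),.05,.046,.07),np.nanmax(W[...,2][np.hypot(W[...,0]-.487,W[...,1]+.357)<.03]))
for c in((.6227,-.1266),):
  print(disc(W,c,.045,.066,.1)[0])
for k,c in dict(cream=(.4385,.1415),tan=(.434,-.049),blue=(.470,-.14)).items(): print(k,disc(W,c,.05,.042,.065)[0])
E
```

```text
time: 8.72
eef_pos: [0.4869, -0.3525, 0.0432]
tcp_rot: [0.752, 0.659, -0.0, -0.004]
contact_force: [-15.3, 10.8, 50.1]
opening: 0.407
finger_force: 45.1
time: 8.88
eef_pos: [0.4884, -0.3539, 0.045]
tcp_rot: [0.752, 0.659, 0.0, -0.001]
contact_force: [0.1, 0.3, 0.0]
opening: 0.404
finger_force: 40.5
time: 9.13
eef_pos: [0.4884, -0.3551, 0.0459]
tcp_rot: [0.752, 0.659, 0.0, 0.0]
contact_force: [0.5, -0.2, 0.2]
opening: 0.6
finger_force: 0.0
time: 9.55
eef_pos: [0.49, -0.3573, 0.2026]
tcp_rot: [0.753, 0.659, 0.0, 0.005]
contact_force: [1.0, -0.5, 1.1]
opening: 0.604
finger_force: 0.0
(array([ 4.869e-01, -3.542e-01,  1.900e-02,  5.350e-02,  2.140e+02]), array([[ 0.48686134, -0.33530719,  0.05048566],
       [ 0.4886775 , -0.3361781 ,  0.05123706],
       [ 0.4903538 , -0.33740217,  0.05265609],
       [ 0.4918858 , -0.33897896,  0.05474386],
       [ 0.49420166, -0.33854939,  0.05304307],
       [ 0.48406706, -0.33757768,  0.05158331],
       [ 0.48600708, -0.33811   ,  0.05169918],
       [ 0.48736365, -0.34016539,  0.05469849],
       [ 0.48968576, -0.33969184,  0.05291145],
       [ 0
[... 9384 characters left out ...]
 0.05023518],
       [ 0.48905351, -0.371361  ,  0.04938062],
       [ 0.49059808, -0.37273774,  0.05123909],
       [ 0.49303808, -0.37197039,  0.04873525],
       [ 0.47718489, -0.36995908,  0.04798513],
       [ 0.47909674, -0.370455  ,  0.0480519 ],
       [ 0.48056031, -0.37208667,  0.05042788],
       [ 0.48288022, -0.37154643,  0.04838836],
       [ 0.48516973, -0.37110451,  0.04654499],
       [ 0.48652928, -0.37296114,  0.04938517]])) 0.47110959492333127
[ 6.351e-01 -1.333e-01  1.070e-02  7.400e-02  1.900e+01]
cream [4.189e-01 1.343e-01 1.520e-02 4.680e-02 3.600e+01]
tan [ 4.34e-01 -5.04e-02  2.88e-02  4.68e-02  3.22e+02]
blue [ 4.694e-01 -1.398e-01  2.830e-02  4.690e-02  3.520e+02]
```

View pics/s2.png

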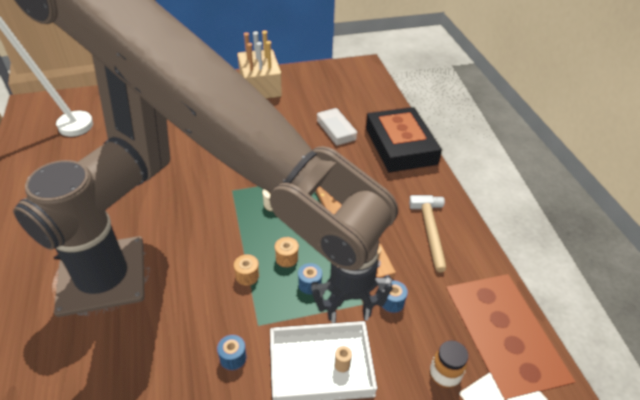

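The side view shows the first core standing in the tray at (343,358), and the spools unmoved as far as visible. Next, core3.

```bash
python3 -m handwheel '[0.111,0.192,0,0,0,0.016,0.111,0.192,0,0,0,0.016,0.111,0.192,0,0,0,0.016,0.111,0.192,0,0,0,0.016]' 0.75;python3 -m handwheel '[0.111,0.192,0,0,0,0.016,0.111,0.192,0,0,0,0.016,0.111,0.192,0,0,0,0.016,0.111,0.192,0,0,0,0.016,0,0,0,0,0,0]';python3 -m handwheel '[0,0,0,0,0,0,0,0,0,0,0,0]'
```

```text
time: 9.93
eef_pos: [0.5547, -0.239, 0.195]
tcp_rot: [0.718, 0.696, -0.0, -0.0]
contact_force: [0.2, 0.6, 1.3]
opening: 0.751
finger_force: 0.0
time: 10.35
eef_pos: [0.6227, -0.12, 0.1948]
tcp_rot: [0.681, 0.733, 0.001, -0.001]
contact_force: [-1.7, -0.3, -0.9]
opening: 0.753
finger_force: 0.0
time: 10.52
eef_pos: [0.6207, -0.1251, 0.1948]
tcp_rot: [0.683, 0.731, -0.0, -0.0]
contact_force: [0.9, -0.3, 0.6]
opening: 0.751
finger_force: 0.0
```

```bash
python3 -m handwheel '[0.012,-0.01,-0.25,0,0,0,0,0,-0.25,0,0,0,0,0,-0.2,0,0,0,0,0,-0.12,0,0,0,0,0,-0.06,0,0,0]'; python3 -m handwheel '[0,0,0,0,0,0,0,0,0,0,0,0]'; python3 -m handwheel '[0,0,0,0,0,0,0,0,0,0,0,0,0,0,0,0,0,0,0,0,0,0,0,0,0,0,0,0,0,0]' 0 40;  python3 -m handwheel '[0,0,0.15,0,0,0,0,0,0.25,0,0,0,0,0,0.25,0,0,0,0,0,0.2,0,0,0,0,0,0,0,0,0]'
```

```text
time: 10.93
eef_pos: [0.6198, -0.1274, 0.0593]
tcp_rot: [0.684, 0.73, -0.001, -0.003]
contact_force: [-0.6, 1.2, 1.5]
opening: 0.749
finger_force: 0.0
time: 11.1
eef_pos: [0.6231, -0.1278, 0.0641]
tcp_rot: [0.683, 0.73, 0.0, 0.0]
contact_force: [-0.5, 1.2, -0.1]
opening: 0.754
finger_force: 0.0
time: 11.52
eef_pos: [0.6246, -0.1274, 0.0662]
tcp_rot: [0.683, 0.731, 0.001, 0.002]
contact_force: [-1.0, -0.9, 6.9]
opening: 0.419
finger_force: 40.0
time: 11.93
eef_pos: [0.627, -0.1279, 0.2004]
tcp_rot: [0.683, 0.731, 0.003, 0.007]
contact_force: [1.5, -0.0, 0.4]
opening: 0.416
finger_force: 42.3
```

```bash
python3 -m handwheel '[-0.148,-0.144,0,0,0,-0.013,-0.148,-0.144,0,0,0,-0.013,-0.148,-0.144,0,0,0,-0.013,-0.148,-0.144,0,0,0,-0.013,-0.148,-0.144,0,0,0,-0.013]';python3 -m handwheel '[-0.148,-0.144,0,0,0,-0.013,-0.148,-0.144,0,0,0,-0.013,-0.148,-0.144,0,0,0,-0.013,-0.148,-0.144,0,0,0,-0.013,-0.148,-0.144,0,0,0,-0.013]';python3 -m handwheel '[0,0,0,0,0,0,0,0,0,0,0,0]'
```

```text
time: 12.35
eef_pos: [0.5107, -0.235, 0.1906]
tcp_rot: [0.719, 0.695, -0.0, -0.0]
contact_force: [0.8, -0.1, -0.3]
opening: 0.419
finger_force: 42.3
time: 12.77
eef_pos: [0.3997, -0.3431, 0.1907]
tcp_rot: [0.754, 0.657, 0.0, -0.0]
contact_force: [1.1, -1.3, -0.9]
opening: 0.412
finger_force: 42.3
time: 12.93
eef_pos: [0.4, -0.3433, 0.1907]
tcp_rot: [0.755, 0.656, 0.0, -0.0]
contact_force: [0.5, 0.4, 0.4]
opening: 0.416
finger_force: 42.3
```

```bash
python3 -m handwheel '[0,0,-0.25,0,0,0,0,0,-0.25,0,0,0,0,0,-0.22,0,0,0,0,0,-0.14,0,0,0,0,0,-0.06,0,0,0]';python3 -m handwheel '[0,0,-0.04,0,0,0,0,0,0,0,0,0,0,0,0,0,0,0]';python3 -m handwheel '[0,0,0,0,0,0,0,0,0,0,0,0,0,0,0,0,0,0]' 0.6;python3 -m handwheel '[0,0,0.15,0,0,0,0,0,0.25,0,0,0,0,0,0.25,0,0,0,0,0,0.25,0,0,0,0,0,0.1,0,0,0]';python3 - <<'E'
from h import *
for n in('top','side'):
  b,d=shot(n);cv2.imwrite(f'pics/{n}3.png',b);W=cloud(n,d)
  for k,c in dict(cream=(.4385,.1415),tan=(.434,-.049),blue=(.470,-.14),cA=(.487,-.355),cB=(.4,-.343)).items():
    r=disc(W,c,.05,.042,.065); print(n,k,None if r is None else r[0])
E
```

```text
time: 13.35
eef_pos: [0.3999, -0.3393, 0.0489]
tcp_rot: [0.753, 0.658, 0.0, -0.004]
contact_force: [-0.5, 0.4, -0.8]
opening: 0.417
finger_force: 42.3
time: 13.6
eef_pos: [0.4021, -0.3433, 0.0484]
tcp_rot: [0.753, 0.658, -0.0, 0.001]
contact_force: [0.3, 0.5, -0.3]
opening: 0.418
finger_force: 42.3
time: 13.85
eef_pos: [0.4016, -0.3434, 0.0484]
tcp_rot: [0.754, 0.657, -0.0, 0.001]
contact_force: [0.2, -0.2, 0.7]
opening: 0.601
finger_force: 0.0
time: 14.27
eef_pos: [0.4028, -0.3448, 0.2041]
tcp_rot: [0.754, 0.657, -0.0, 0.005]
contact_force: [0.4, -1.3, 0.7]
opening: 0.603
finger_force: 0.0
top cream [4.386e-01 1.420e-01 2.800e-02 4.890e-02 3.070e+02]
top tan [ 4.338e-01 -4.870e-02  2.780e-02  4.960e-02  3.030e+02]
top blue [ 4.699e-01 -1.394e-01  2.810e-02  4.930e-02  3.030e+02]
top cA [ 4.865e-01 -3.533e-01  1.830e-02  5.500e-02  1.310e+02]
top cB [ 4.020e-01 -3.404e-01  1.730e-02  5.440e-02  7.200e+01]
side cream [4.344e-01 1.356e-01 2.600e-02 4.690e-02 1.360e+02]
side tan None
side blue None
side cA [ 4.874e-01 -3.549e-01  1.880e-02  5.330e-02  2.450e+02]
side cB [ 4.014e-01 -3.435e-01  1.890e-02  5.340e-02  2.420e+02]
```

View pics/side3.png

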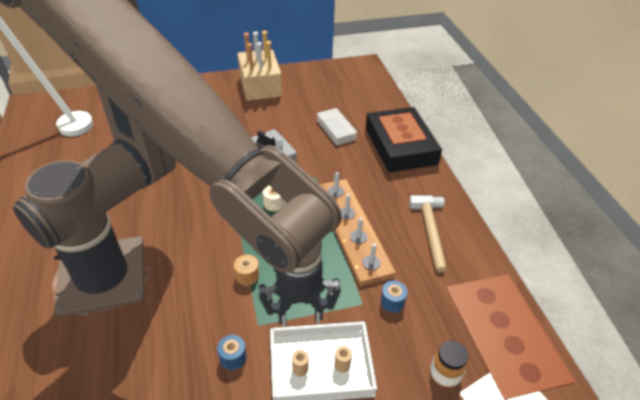

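Both cores stand in the tray at (300,362) and (343,358), and all four spindles are empty. Next, the blue spool, to spindle 3.

```bash
python3 -m handwheel '[0.076,0.225,0,0,0,0.022,0.076,0.225,0,0,0,0.022,0.076,0.225,0,0,0,0.022]' 1; python3 -m handwheel '[0.076,0.225,0,0,0,0.022,0.076,0.225,0,0,0,0.022,0.076,0.225,0,0,0,0.022,0,0,0,0,0,0,0,0,0,0,0,0]'
```

```text
time: 14.62
eef_pos: [0.4345, -0.2401, 0.1956]
tcp_rot: [0.719, 0.695, -0.0, -0.001]
contact_force: [0.6, 0.2, -0.2]
opening: 0.985
finger_force: 0.0
time: 15.03
eef_pos: [0.4689, -0.1382, 0.1955]
tcp_rot: [0.68, 0.733, -0.0, -0.001]
contact_force: [-0.3, -1.1, -0.5]
opening: 0.997
finger_force: 0.0
```

```bash
python3 -m handwheel '[0.006,-0.014,-0.25,0,0,0,0,0,-0.25,0,0,0,0,0,-0.25,0,0,0,0,0,-0.18,0,0,0,0,0,-0.1,0,0,0]'; python3 -m handwheel '[0,0,-0.06,0,0,0,0,0,0,0,0,0,0,0,0,0,0,0]'; python3 -m handwheel '[0,0,0,0,0,0,0,0,0,0,0,0,0,0,0,0,0,0,0,0,0,0,0,0,0,0,0,0,0,0]' 0 60; python3 -m handwheel '[0,0,0,0,0,0]'
```

```text
time: 15.45
eef_pos: [0.4668, -0.142, 0.0378]
tcp_rot: [0.682, 0.731, -0.001, -0.004]
contact_force: [-0.3, 0.3, 0.8]
opening: 0.999
finger_force: 0.0
time: 15.7
eef_pos: [0.4702, -0.1431, 0.0335]
tcp_rot: [0.682, 0.731, -0.0, -0.0]
contact_force: [0.1, -0.2, -0.2]
opening: 1.002
finger_force: 0.0
time: 16.12
eef_pos: [0.4719, -0.1432, 0.0355]
tcp_rot: [0.682, 0.732, 0.0, 0.002]
contact_force: [-0.9, -0.1, 5.5]
opening: 0.632
finger_force: 66.8
time: 16.2
eef_pos: [0.4719, -0.1431, 0.0355]
tcp_rot: [0.682, 0.732, 0.0, 0.002]
contact_force: [-0.3, -0.2, 6.9]
opening: 0.632
finger_force: 66.8
```

```bash
python3 -m handwheel '[0,0,0.1,0,0,0,0,0,0.22,0,0,0,0,0,0.25,0,0,0,0,0,0.25,0,0,0,0,0,0.1,0,0,0]';python3 -m handwheel '[0.2,0.018,0,0,0,0,0.2,0.018,0,0,0,0,0.2,0.018,0,0,0,0,0.2,0.018,0,0,0,0,0.2,0.018,0,0,0,0]'; python3 -m handwheel '[0,0,0,0,0,0,0,0,0,0,0,0,0,0,0,0,0,0]'
python3 - <<'E'
from h import *
for n in('top','side'):
  b,d=shot(n);cv2.imwrite(f'pics/{n}4.png',b);W=cloud(n,d)
  m=(np.hypot(W[...,0]-.62,W[...,1]+.13)<.05)&(W[...,2]>.1)&(W[...,2]<.2)
  B=b.astype(int);m&=(B[...,0]-B[...,2]>25);p=W[m]
  if len(p)>20: print(n,len(p),np.round(np.percentile(p,[2,50,98],axis=0),4), circ(p[:,:2]))
E
```

```text
time: 16.62
eef_pos: [0.4724, -0.1432, 0.1772]
tcp_rot: [0.681, 0.732, 0.001, 0.004]
contact_force: [0.8, -0.8, -1.3]
opening: 0.632
finger_force: 66.5
time: 17.03
eef_pos: [0.6212, -0.1282, 0.1712]
tcp_rot: [0.682, 0.732, -0.0, -0.0]
contact_force: [-0.1, -0.1, -0.5]
opening: 0.631
finger_force: 66.6
time: 17.28
eef_pos: [0.6193, -0.1284, 0.1708]
tcp_rot: [0.681, 0.732, -0.001, -0.001]
contact_force: [0.5, 0.1, -1.0]
opening: 0.632
finger_force: 66.8
side 375 [[ 0.5933 -0.1535  0.1419]
 [ 0.6143 -0.1464  0.1735]
 [ 0.6425 -0.1061  0.1854]] [ 0.61717396 -0.12743546  0.02451764]
```

View pics/side4.png

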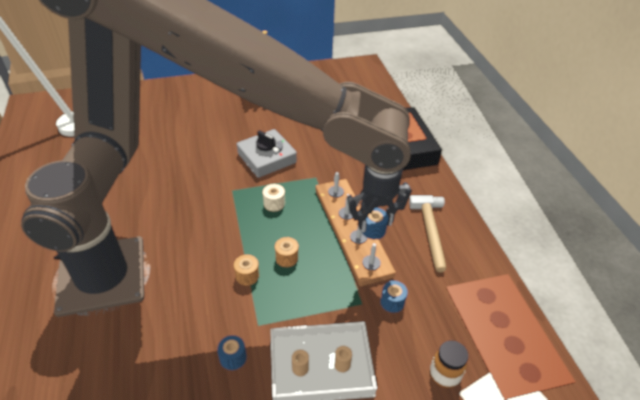

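The side view shows the blue spool held above spindle 3, at (375,222). I'll lower it in steps and watch the force.

```bash
python3 -m handwheel '[0.02,-0.004,-0.15,0,0,0,0,0,-0.12,0,0,0,0,0,-0.08,0,0,0,0,0,-0.08,0,0,0,0,0,0,0,0,0]'; python3 -m handwheel '[0,0,-0.08,0,0,0,0,0,-0.06,0,0,0,0,0,0,0,0,0]'
```

```text
time: 17.8
eef_pos: [0.6224, -0.1293, 0.1049]
tcp_rot: [0.682, 0.731, -0.0, -0.001]
contact_force: [1.1, -1.2, -2.3]
opening: 0.634
finger_force: 66.8
time: 18.05
eef_pos: [0.6225, -0.1291, 0.0841]
tcp_rot: [0.682, 0.732, -0.0, -0.001]
contact_force: [1.2, 0.7, -1.6]
opening: 0.634
finger_force: 66.9
```

```bash
python3 -m handwheel '[0,0,-0.07,0,0,0,0,0,-0.05,0,0,0,0,0,-0.03,0,0,0,0,0,0,0,0,0]'; python3 -m handwheel '[0,0,0,0,0,0,0,0,0,0,0,0,0,0,0,0,0,0,0,0,0,0,0,0]' 1; python3 -m handwheel '[0,0,0.2,0,0,0,0,0,0.25,0,0,0,0,0,0.25,0,0,0,0,0,0.15,0,0,0,0,0,0,0,0,0]'
```

```text
time: 18.38
eef_pos: [0.6228, -0.1291, 0.0624]
tcp_rot: [0.682, 0.732, -0.0, -0.001]
contact_force: [-0.6, 0.2, -1.6]
opening: 0.635
finger_force: 66.9
time: 18.72
eef_pos: [0.6236, -0.1295, 0.0641]
tcp_rot: [0.682, 0.732, 0.0, 0.0]
contact_force: [-0.1, -0.0, 0.1]
opening: 1.003
finger_force: 0.0
time: 19.13
eef_pos: [0.6269, -0.1306, 0.1996]
tcp_rot: [0.682, 0.732, 0.003, 0.006]
contact_force: [0.6, -0.0, 1.7]
opening: 1.0
finger_force: 0.0
```

```bash
python3 -m handwheel '[-0.211,0.089,0,0,0,0,-0.211,0.089,0,0,0,0,-0.211,0.089,0,0,0,0,0,0,0,0,0,0]'
python3 - <<'E'
from h import *
print(ctrl.get_state()['eef_pos'])
for n in('top','side'):
  b,d=shot(n);cv2.imwrite(f'pics/{n}5.png',b);W=cloud(n,d)
  for k,c in dict(cream=(.4385,.1415),tan=(.434,-.049)).items():
    r=disc(W,c,.06,.042,.065); print(n,k,None if r is None else r[0])
  r=disc(W,(.6225,-.127),.04,.06,.082); print(n,'home blue',r and r[0])
E
```

```text
time: 19.47
eef_pos: [0.5218, -0.0861, 0.1874]
tcp_rot: [0.681, 0.732, -0.002, -0.005]
contact_force: [0.4, 0.6, -0.5]
opening: 0.996
finger_force: 0.0
[ 0.52177656 -0.08607623  0.18741164]
top cream [4.382e-01 1.419e-01 2.800e-02 4.900e-02 3.080e+02]
top tan None
top home blue [ 6.424e-01 -1.341e-01  1.280e-02  7.380e-02  1.700e+01]
side cream [4.38e-01 1.39e-01 3.09e-02 4.70e-02 2.45e+02]
side tan [ 4.346e-01 -5.100e-02  2.920e-02  4.710e-02  3.220e+02]
side home blue [ 6.200e-01 -1.256e-01  2.920e-02  7.270e-02  3.970e+02]
```

```bash
python3 -m handwheel '[-0.198,0.082,0,0,0,0,-0.198,0.082,0,0,0,0,-0.198,0.082,0,0,0,0,0,0,0,0,0,0,0,0,0,0,0,0]';python3 -m handwheel '[0,0,0,0,0,0]'
```

```text
time: 19.98
eef_pos: [0.4396, -0.0525, 0.1915]
tcp_rot: [0.682, 0.732, 0.0, 0.001]
contact_force: [0.2, -0.6, 0.1]
opening: 1.002
finger_force: 0.0
time: 20.07
eef_pos: [0.441, -0.0532, 0.1923]
tcp_rot: [0.682, 0.732, 0.001, 0.001]
contact_force: [0.8, -0.5, -0.4]
opening: 0.995
finger_force: 0.0
```

```bash
python3 -m handwheel '[-0.045,0.024,-0.2,0,0,0,0,0,-0.25,0,0,0,0,0,-0.25,0,0,0,0,0,-0.18,0,0,0,0,0,0,0,0,0]'; python3 -m handwheel '[0,0,-0.1,0,0,0,0,0,-0.07,0,0,0,0,0,0,0,0,0,0,0,0,0,0,0]'
```

```text
time: 20.48
eef_pos: [0.4299, -0.0482, 0.0539]
tcp_rot: [0.682, 0.731, -0.002, -0.005]
contact_force: [-1.9, 0.3, -0.6]
opening: 0.999
finger_force: 0.0
time: 20.82
eef_pos: [0.4336, -0.0493, 0.0343]
tcp_rot: [0.682, 0.732, 0.0, 0.0]
contact_force: [-0.7, -0.1, 0.8]
opening: 1.004
finger_force: 0.0
```

```bash
python3 -m handwheel '[0,0,0,0,0,0,0,0,0,0,0,0,0,0,0,0,0,0,0,0,0,0,0,0,0,0,0,0,0,0]' 0 60; python3 -m handwheel '[0,0,0.1,0,0,0,0,0,0.22,0,0,0,0,0,0.25,0,0,0,0,0,0.25,0,0,0,0,0,0.1,0,0,0]';python3 -m handwheel '[0.244,0.01,0,0,0,0,0.244,0.01,0,0,0,0,0.244,0.01,0,0,0,0,0.244,0.01,0,0,0,0,0.244,0.01,0,0,0,0]'; python3 -m handwheel '[0,0,0,0,0,0,0,0,0,0,0,0,0,0,0,0,0,0]'
python3 - <<'E'
from h import *
print(ctrl.get_state()['eef_pos'])
b,d=shot('side');W=cloud('side',d);B=b.astype(int)
m=(np.hypot(W[...,0]-.616,W[...,1]+.042)<.06)&(W[...,2]>.1)&(W[...,2]<.2)&(B[...,2]-B[...,0]>50)
print(np.round(np.percentile(W[m],[2,50,98],axis=0),4),circ(W[m][:,:2]))
r=disc(W,(.438,.141),.06,.042,.065); print('cream',r and r[0])
E
```

```text
time: 21.23
eef_pos: [0.434, -0.0493, 0.0353]
tcp_rot: [0.682, 0.732, 0.001, 0.002]
contact_force: [-0.5, 0.6, 5.1]
opening: 0.639
finger_force: 63.7
time: 21.65
eef_pos: [0.4348, -0.0495, 0.1772]
tcp_rot: [0.682, 0.732, 0.002, 0.004]
contact_force: [1.2, 0.3, -0.4]
opening: 0.639
finger_force: 63.6
time: 22.07
eef_pos: [0.6168, -0.041, 0.1715]
tcp_rot: [0.682, 0.732, -0.0, -0.0]
contact_force: [0.2, -1.0, -0.0]
opening: 0.639
finger_force: 63.6
time: 22.32
eef_pos: [0.6148, -0.0411, 0.1709]
tcp_rot: [0.682, 0.732, -0.001, -0.001]
contact_force: [-0.2, -0.0, -1.1]
opening: 0.639
finger_force: 63.7
[ 0.61475489 -0.04109753  0.17086225]
[[ 0.588  -0.07    0.1399]
 [ 0.612  -0.0578  0.1779]
 [ 0.6398 -0.0221  0.1863]] [ 0.61276697 -0.04820445  0.02088882]
cream [4.402e-01 1.407e-01 2.980e-02 4.670e-02 2.420e+02]
```

```bash
python3 -m handwheel '[0.012,-0.006,-0.15,0,0,0,0,0,-0.12,0,0,0,0,0,-0.08,0,0,0,0,0,-0.08,0,0,0,0,0,0,0,0,0]'; python3 -m handwheel '[0,0,-0.08,0,0,0,0,0,-0.06,0,0,0,0,0,0,0,0,0]'
```

```text
time: 22.78
eef_pos: [0.6163, -0.0418, 0.1052]
tcp_rot: [0.682, 0.731, 0.0, -0.001]
contact_force: [0.8, 1.0, -2.6]
opening: 0.641
finger_force: 63.8
time: 23.03
eef_pos: [0.6165, -0.042, 0.0842]
tcp_rot: [0.682, 0.732, -0.0, -0.001]
contact_force: [0.6, 1.0, -1.6]
opening: 0.641
finger_force: 63.9
```

```bash
python3 -m handwheel '[0,0,-0.07,0,0,0,0,0,-0.05,0,0,0,0,0,-0.03,0,0,0,0,0,0,0,0,0]'; python3 -m handwheel '[0,0,0,0,0,0,0,0,0,0,0,0,0,0,0,0,0,0,0,0,0,0,0,0]' 1; python3 -m handwheel '[0,0,0.2,0,0,0,0,0,0.25,0,0,0,0,0,0.25,0,0,0,0,0,0.15,0,0,0,0,0,0,0,0,0]'; python3 -m handwheel '[-0.149,0.153,0,0,0,0,-0.149,0.153,0,0,0,0,-0.149,0.153,0,0,0,0,-0.149,0.153,0,0,0,0]'; python3 -m handwheel '[-0.149,0.153,0,0,0,0,-0.149,0.153,0,0,0,0,-0.149,0.153,0,0,0,0,-0.149,0.153,0,0,0,0,0,0,0,0,0,0]';python3 -m handwheel '[0,0,0,0,0,0,0,0,0,0,0,0]';python3 - <<'E'
from h import *
print(ctrl.get_state()['eef_pos'])
for n in('top','side'):
  b,d=shot(n);cv2.imwrite(f'pics/{n}6.png',b);W=cloud(n,d)
  r=disc(W,(.438,.141),.07,.04,.065); print(n,r and r[0])
  for c in((.6225,-.127),(.6166,-.042)):
    r=disc(W,c,.04,.068,.082); print(n,'home',r and r[0])
E
```

```text
time: 23.37
eef_pos: [0.6166, -0.042, 0.062]
tcp_rot: [0.682, 0.732, -0.0, -0.001]
contact_force: [-0.3, 0.4, -0.6]
opening: 0.64
finger_force: 63.9
time: 23.7
eef_pos: [0.6177, -0.0423, 0.0642]
tcp_rot: [0.682, 0.732, 0.0, 0.0]
contact_force: [-0.0, -0.3, -1.6]
opening: 0.999
finger_force: 0.0
time: 24.12
eef_pos: [0.6211, -0.043, 0.1995]
tcp_rot: [0.682, 0.732, 0.003, 0.006]
contact_force: [0.8, -0.0, 0.0]
opening: 0.995
finger_force: 0.0
time: 24.45
eef_pos: [0.5265, 0.0503, 0.1905]
tcp_rot: [0.682, 0.731, -0.0, -0.0]
contact_force: [0.1, 0.2, 0.3]
opening: 0.999
finger_force: 0.0
time: 24.87
eef_pos: [0.4345, 0.1441, 0.19]
tcp_rot: [0.68, 0.733, -0.001, -0.002]
contact_force: [-0.3, -0.2, 0.3]
opening: 0.998
finger_force: 0.0
time: 25.03
eef_pos: [0.4388, 0.1413, 0.1911]
tcp_rot: [0.681, 0.732, 0.0, 0.0]
contact_force: [0.3, -0.5, 0.2]
opening: 1.0
finger_force: 0.0
[0.43875412 0.14125733 0.19112996]
top None
top home [ 6.207e-01 -1.254e-01  2.850e-02  7.480e-02  3.070e+02]
top home [ 6.154e-01 -4.130e-02  2.820e-02  7.470e-02  3.100e+02]
side [4.372e-01 1.404e-01 3.010e-02 4.690e-02 2.560e+02]
side home [ 6.212e-01 -1.264e-01  2.870e-02  7.290e-02  3.490e+02]
side home [ 6.143e-01 -4.440e-02  2.980e-02  7.290e-02  3.010e+02]
```

View pics/side6.png

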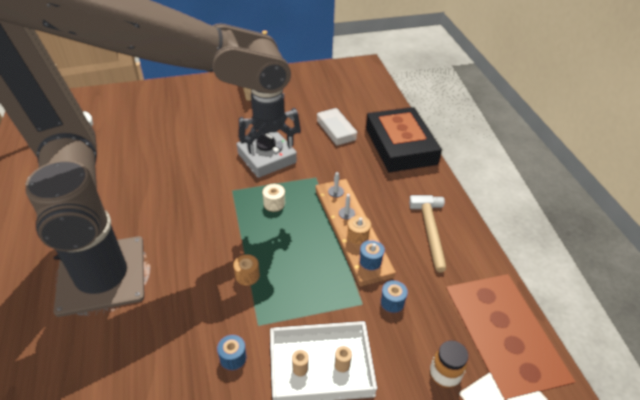

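The side view shows the tan spool home at (358,232), the blue one home at (371,257), and the cream one still at (274,198). Next, the cream spool, to spindle 1.

```bash
python3 -m handwheel '[0,0,-0.2,0,0,0,0,0,-0.25,0,0,0,0,0,-0.25,0,0,0,0,0,-0.18,0,0,0,0,0,0,0,0,0]'; python3 -m handwheel '[0,0,-0.1,0,0,0,0,0,-0.06,0,0,0,0,0,0,0,0,0,0,0,0,0,0,0]'; python3 -m handwheel '[0,0,0,0,0,0,0,0,0,0,0,0,0,0,0,0,0,0,0,0,0,0,0,0,0,0,0,0,0,0]' 0 60; python3 -m handwheel '[0,0,0.1,0,0,0,0,0,0.22,0,0,0,0,0,0.25,0,0,0,0,0,0.25,0,0,0,0,0,0.1,0,0,0]'
```

```text
time: 25.55
eef_pos: [0.4343, 0.14, 0.0532]
tcp_rot: [0.682, 0.731, -0.005, -0.004]
contact_force: [-1.9, 0.5, -0.2]
opening: 0.997
finger_force: 0.0
time: 25.88
eef_pos: [0.4393, 0.1411, 0.0358]
tcp_rot: [0.682, 0.732, 0.0, 0.0]
contact_force: [0.4, 0.1, 0.2]
opening: 1.003
finger_force: 0.0
time: 26.3
eef_pos: [0.4399, 0.1415, 0.0366]
tcp_rot: [0.682, 0.732, 0.001, 0.001]
contact_force: [-0.7, 0.2, 6.4]
opening: 0.632
finger_force: 63.9
time: 26.72
eef_pos: [0.4405, 0.1417, 0.1782]
tcp_rot: [0.682, 0.732, 0.003, 0.003]
contact_force: [0.9, -0.3, -0.4]
opening: 0.63
finger_force: 63.9
```

```bash
python3 -m handwheel '[0.19,-0.109,0,0,0,0,0.19,-0.109,0,0,0,0,0.19,-0.109,0,0,0,0]'; python3 -m handwheel '[0.19,-0.109,0,0,0,0,0.19,-0.109,0,0,0,0,0.19,-0.109,0,0,0,0,0,0,0,0,0,0,0,0,0,0,0,0]';python3 -m handwheel '[0,0,0,0,0,0,0,0,0,0,0,0]'
python3 - <<'E'
from h import *
b,d=shot('side');W=cloud('side',d);B=b.astype(int)
m=(np.hypot(W[...,0]-.611,W[...,1]-.042)<.06)&(W[...,2]>.125)&(W[...,2]<.2)&(B.min(-1)>110)
print(m.sum(),np.round(np.percentile(W[m],[2,50,98],axis=0),4))
E
```

```text
time: 26.97
eef_pos: [0.5245, 0.0921, 0.1734]
tcp_rot: [0.681, 0.732, 0.0, 0.0]
contact_force: [1.3, -0.7, -1.0]
opening: 0.628
finger_force: 63.9
time: 27.38
eef_pos: [0.6098, 0.0424, 0.1719]
tcp_rot: [0.682, 0.731, -0.001, -0.001]
contact_force: [0.3, 0.8, -2.2]
opening: 0.629
finger_force: 64.0
time: 27.55
eef_pos: [0.6082, 0.044, 0.1724]
tcp_rot: [0.681, 0.732, -0.001, -0.001]
contact_force: [0.6, 0.1, -1.3]
opening: 0.629
finger_force: 64.0
550 [[0.5762 0.0156 0.1391]
 [0.603  0.0283 0.1771]
 [0.633  0.0655 0.1863]]
```

```bash
python3 -m handwheel '[0.015,-0.007,-0.15,0,0,0,0,0,-0.12,0,0,0,0,0,-0.08,0,0,0,0,0,-0.08,0,0,0,0,0,0,0,0,0]'; python3 -m handwheel '[0,0,-0.08,0,0,0,0,0,-0.06,0,0,0,0,0,0,0,0,0]'
```

```text
time: 28.02
eef_pos: [0.6106, 0.0428, 0.1061]
tcp_rot: [0.681, 0.732, -0.0, -0.001]
contact_force: [0.8, 0.6, -2.6]
opening: 0.631
finger_force: 63.9
time: 28.27
eef_pos: [0.6108, 0.0423, 0.0856]
tcp_rot: [0.682, 0.732, -0.001, -0.001]
contact_force: [-0.4, -0.7, -1.8]
opening: 0.634
finger_force: 64.0
```

```bash
python3 -m handwheel '[0,0,-0.07,0,0,0,0,0,-0.06,0,0,0,0,0,-0.03,0,0,0,0,0,0,0,0,0]'; python3 -m handwheel '[0,0,0,0,0,0,0,0,0,0,0,0,0,0,0,0,0,0,0,0,0,0,0,0]' 1; python3 -m handwheel '[0,0,0.2,0,0,0,0,0,0.25,0,0,0,0,0,0.25,0,0,0,0,0,0.15,0,0,0,0,0,0,0,0,0]'; python3 -m handwheel '[-0.105,0.196,0,0,0,0.039,-0.105,0.196,0,0,0,0.039,-0.105,0.196,0,0,0,0.039,-0.105,0.196,0,0,0,0.039,-0.105,0.196,0,0,0,0.039]' 0.6 50; python3 -m handwheel '[-0.105,0.196,0,0,0,0.039,-0.105,0.196,0,0,0,0.039,-0.105,0.196,0,0,0,0.039,-0.105,0.196,0,0,0,0.039,-0.105,0.196,0,0,0,0.039]';python3 -m handwheel '[0,0,0,0,0,0,0,0,0,0,0,0,0,0,0,0,0,0]';python3 - <<'E'
from h import *
for n in('top','side'):
  b,d=shot(n);cv2.imwrite(f'pics/{n}7.png',b);W=cloud(n,d)
  for c in((.6225,-.127),(.6166,-.042),(.6105,.043)):
    r=disc(W,c,.04,.068,.084); print(n,'home',r and r[0])
  for c in((.487,-.355),(.4,-.343)):
    r=disc(W,c,.05,.042,.065); print(n,'core',r and r[0])
E
```

```text
time: 28.6
eef_pos: [0.6116, 0.0422, 0.0632]
tcp_rot: [0.682, 0.732, -0.0, -0.0]
contact_force: [-0.1, -0.2, -1.3]
opening: 0.635
finger_force: 64.0
time: 28.93
eef_pos: [0.612, 0.0422, 0.0638]
tcp_rot: [0.682, 0.732, 0.0, 0.0]
contact_force: [-0.3, -0.0, -0.0]
opening: 0.992
finger_force: 0.0
time: 29.35
eef_pos: [0.6156, 0.0419, 0.1991]
tcp_rot: [0.682, 0.732, 0.004, 0.005]
contact_force: [1.3, -0.4, 0.7]
opening: 1.0
finger_force: 0.0
time: 29.77
eef_pos: [0.5317, 0.1902, 0.1902]
tcp_rot: [0.561, 0.828, -0.0, -0.0]
contact_force: [0.3, 0.5, 0.0]
opening: 0.599
finger_force: 0.0
time: 30.18
eef_pos: [0.4528, 0.3373, 0.1902]
tcp_rot: [0.428, 0.904, -0.0, -0.0]
contact_force: [0.9, 0.7, 0.1]
opening: 0.595
finger_force: 0.0
time: 30.43
eef_pos: [0.4541, 0.3359, 0.1904]
tcp_rot: [0.429, 0.903, -0.001, -0.0]
contact_force: [0.9, -0.2, -0.7]
opening: 0.601
finger_force: 0.0
top home [ 6.211e-01 -1.250e-01  2.810e-02  7.490e-02  3.070e+02]
top home [ 6.153e-01 -4.180e-02  2.830e-02  7.490e-02  3.110e+02]
top home [6.102e-01 4.310e-02 2.790e-02 7.500e-02 3.090e+02]
top core [ 4.876e-01 -3.536e-01  1.870e-02  5.410e-02  1.320e+02]
top core [ 4.013e-01 -3.414e-01  1.840e-02  5.540e-02  1.300e+02]
side home [ 6.218e-01 -1.266e-01  2.910e-02  7.300e-02  3.500e+02]
side home [ 6.14e-01 -4.37e-02  2.87e-02  7.33e-02  3.06e+02]
side home [6.106e-01 4.060e-02 3.000e-02 7.320e-02 2.690e+02]
side core [ 4.870e-01 -3.554e-01  1.840e-02  5.350e-02  2.420e+02]
side core [ 4.009e-01 -3.431e-01  1.920e-02  5.310e-02  2.410e+02]
```

View pics/side7.png

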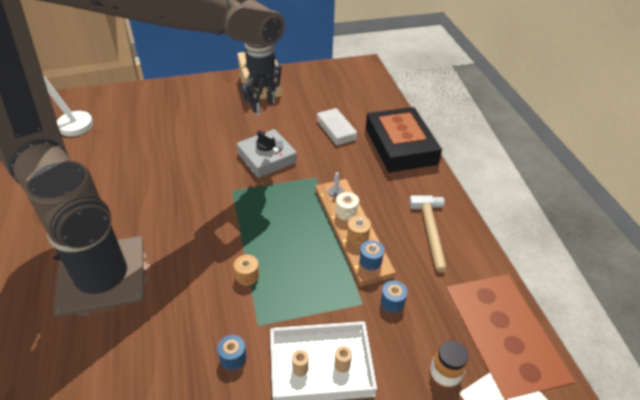

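The side view shows cream (347,207), tan (358,232) and blue (371,257) all home, with tops about 75 mm high, and both cores in the tray. Next, the selector back to green.

```bash
python3 -m handwheel '[-0.006,0.002,-0.2,0,0,0,0,0,-0.2,0,0,0,0,0,-0.16,0,0,0,0,0,-0.08,0,0,0,0,0,-0.05,0,0,0]'; python3 -m handwheel '[0,0,0,0,0,0,0,0,0,0,0,0,0,0,0,0,0,0]'; python3 -m handwheel '[0,0,0,0,0,0,0,0,0,0,0,0,0,0,0,0,0,0,0,0,0,0,0,0,0,0,0,0,0,0]' 0 50;python3 -m handwheel '[0,0,-0.025,0,0,0,0,0,-0.025,0,0,0,0,0,-0.025,0,0,0,0,0,0,0,0,0]'
```

```text
time: 30.95
eef_pos: [0.4529, 0.335, 0.0853]
tcp_rot: [0.43, 0.903, -0.001, -0.001]
contact_force: [1.2, 1.3, -0.2]
opening: 0.596
finger_force: 0.0
time: 31.2
eef_pos: [0.4548, 0.337, 0.0894]
tcp_rot: [0.429, 0.903, 0.001, 0.001]
contact_force: [0.7, 0.8, 0.1]
opening: 0.601
finger_force: 0.0
time: 31.62
eef_pos: [0.4536, 0.3367, 0.0882]
tcp_rot: [0.429, 0.903, 0.0, 0.0]
contact_force: [-0.9, -1.4, 2.4]
opening: 0.146
finger_force: 54.0
time: 31.95
eef_pos: [0.454, 0.3369, 0.0804]
tcp_rot: [0.429, 0.903, -0.001, -0.001]
contact_force: [-9.7, -5.1, 25.0]
opening: 0.147
finger_force: 57.0
```

```bash
python3 -m handwheel '[-0.01,-0.006,0.015,0,0,0,0,0,0,0,0,0.07,0,0,0,0,0,0.07,0,0,0,0,0,0.07]'; python3 -m handwheel '[0,0,0,0,0,0.07,0,0,0,0,0,0.07,0,0,0,0,0,0.07,0,0,0,0,0,0.07]'; python3 -m handwheel '[0,0,0,0,0,0.07,0,0,0,0,0,0.07,0,0,0,0,0,0.07,0,0,0,0,0,0.065,0,0,0,0,0,0]'; python3 -c "
from plant import ctrl
s=ctrl.get_state();print(s['wrist_torque'],s['tcp_rot'])"
```

```text
time: 32.28
eef_pos: [0.4533, 0.3364, 0.0807]
tcp_rot: [0.273, 0.962, 0.001, 0.001]
contact_force: [-1.9, -1.6, 10.8]
opening: 0.149
finger_force: 55.2
time: 32.62
eef_pos: [0.4531, 0.336, 0.0806]
tcp_rot: [0.056, 0.998, 0.0, 0.001]
contact_force: [-2.8, -3.6, 11.4]
opening: 0.152
finger_force: 55.3
time: 33.03
eef_pos: [0.4531, 0.3355, 0.0807]
tcp_rot: [-0.159, 0.987, -0.001, 0.001]
contact_force: [-1.9, -4.5, 11.4]
opening: 0.147
finger_force: 55.4
[-0.72917074  0.49734533  0.01456651] [-1.58651404e-01  9.87334118e-01 -5.98215195e-04  8.44646060e-04]
```

Tool yaw is 108.2°, the same as when I first gripped the bar. Now I let it spring up, release and retreat.

```bash
python3 -m handwheel '[0,0,0.03,0,0,0,0,0,0.035,0,0,0,0,0,0,0,0,0,0,0,0,0,0,0]'; python3 -m handwheel '[0,0,0,0,0,0,0,0,0,0,0,0,0,0,0,0,0,0]' 0.6; python3 -m handwheel '[0,0,0.2,0,0,0,0,0,0.2,0,0,0,0,0,0.26,0,0,0,0,0,0.2,0,0,0,0,0,0,0,0,0]'; python3 -m handwheel '[-0.13,0.2,0,0,0,0,-0.13,0.2,0,0,0,0,-0.1,0.2,0,0,0,0,0,0,0,0,0,0,0,0,0,0,0,0]'
python3 - <<'E'
from h import *
sel()
b,d=shot('top');cv2.imwrite('pics/top8.png',b);W=cloud('top',d)
for c in((.6225,-.127),(.6166,-.042),(.6105,.043)):
    r=disc(W,c,.04,.068,.084); print('home',r and r[0])
E
```

```text
time: 33.37
eef_pos: [0.4529, 0.3354, 0.0884]
tcp_rot: [-0.157, 0.988, -0.0, 0.001]
contact_force: [3.4, -2.5, 2.3]
opening: 0.146
finger_force: 54.0
time: 33.62
eef_pos: [0.4508, 0.3357, 0.0874]
tcp_rot: [-0.156, 0.988, 0.0, -0.001]
contact_force: [0.1, -0.3, 0.5]
opening: 0.564
finger_force: 0.0
time: 34.03
eef_pos: [0.4547, 0.3378, 0.2252]
tcp_rot: [-0.157, 0.988, 0.002, 0.006]
contact_force: [0.6, 1.0, 1.3]
opening: 0.597
finger_force: 0.0
time: 34.45
eef_pos: [0.3961, 0.4267, 0.2161]
tcp_rot: [-0.158, 0.987, -0.0, -0.001]
contact_force: [1.2, -0.1, 0.3]
opening: 0.603
finger_force: 0.0
top [4.531e-01 3.343e-01 2.810e-02 8.810e-02 1.270e+02] rect [0.4526 0.3357] [0.0557 0.0149] ang 0.306
side [4.537e-01 3.309e-01 2.770e-02 8.390e-02 1.220e+02] rect [0.453  0.3337] [0.0551 0.0209] ang 0.288
home [ 6.208e-01 -1.248e-01  2.800e-02  7.430e-02  3.140e+02]
home [ 6.149e-01 -4.160e-02  2.830e-02  7.490e-02  3.120e+02]
home [6.10e-01 4.26e-02 2.79e-02 7.49e-02 3.03e+02]
```

View pics/top8.png

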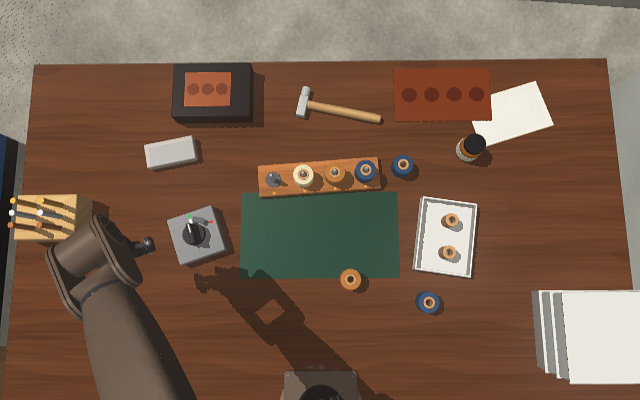

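The top view shows the selector at green and up at (193,232). Spools are home at (303,175), (335,173) and (366,170), the cores are in the tray at (451,220) and (449,252), and the mallet, jar and case have not moved.

```bash
python3 -c "
from plant import ctrl
print(ctrl.sign_off())"
```

```text
the job is handed in; nothing more can be done
None
```

The job is handed in (no verdict was returned): the cream, tan and blue spools are home on spindles 1, 2 and 3, both cores are in the tray, and the selector went to stop first and is back at green and up.

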